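Tip the rinsed tub onto its base and flip its lid open to air

ROBOT

A 7-joint arm with a two-finger parallel gripper is mounted at the origin on the work surface. World frame = base frame: x ahead of the robot, y to its left, z up, the work surface at z = 0. Lengths are in m, angles in rad, forces in N, time in s.
With the tool pointing down it reaches from about 0.4 to 0.85 m from the base axis. Payload 10.4 kg.
Tool frame: the origin (TCP) lies midway between the tips of the shut fingers; the grasp point (between the pads) lies 19 mm behind it; z points along the fingers, y is the line along which they close (so a half turn about z gives the same grasp; the last joint's range is limited). The gripper opens to 87 mm and grips with 3 to 60 N. Pads are 19 mm wide; open, the fingers measure 117 mm over their backs; the gripper's body (75 mm by 190 mm) begins 51 mm behind the grasp point.
Start: joints at [1.119, 0.332, -0.065, 1.46, 0.022, 1.35, -0.088], TCP at [0.26, -0.568, 0.223] pointing down, gripper open.
Joint ranges: [-2.6, 2.6], [-0.5, 2.12], [-1.47, 1.34], [0.16, 2.42], [-1.27, 4.41], [0.06, 2.06], [-2.6, 2.6]. Speed limits (rad/s): [2.22, 2.22, 2.79, 2.79, 3.14, 3.14, 3.14].

INTERFACE

Orientations are given as a unit quaternion [x, y, z, w].
In Python, from bench import r gives the robot as it stands.
- The arm moves only by the tool carry_out, never from a script. Its argument "steps" is a list that holds one entry, the list of rows, each a list of 6 numbers: the shift along the tool's x, y, z in cm, then the turn, a rotation vector about the tool's x, y, z in rad. In form: [[[dx, dy, dz, wx, wy, wz], ...]]. A call has 1 to 20 rows; each row is the pose to reach, as a shift and turn from the pose commanded when the call began, along the tool's axes at that moment; what a row does not reach only later rows make up. A row lasts 1/12 s, in which the tool goes at most 41.7 mm and 7.16 degrees, less where a joint would pass 70% of its speed; a pose out of reach is approached as far as the arm can. A call with a gripper value outside its range is refused whole. "hand" is the closure, from -1 (fully open) to 1 (shut), set as the call begins (left out, the last holds). The fingers move at their own pace and stop on an object; "squeeze" is the grip in N (left out, the last holds). Time passes only in rows, so rows that repeat a pose let the fingers close. It gives the time, the measured TCP pose, the force, the opening and the grip force at its end, in the units of the state.
- r.read_state(): the state, without advancing time (a new reading comes with each control period).
- r.camera(name): name is "scene" or "top" or "wrist"; returns the picture (420x560x3 uint8, red, green, blue); there is no depth.
- r.camera_params(name): a dict with "fx", "fy", "cx", "cy" (pixels), "view" (4x4, takes a point from world to camera coordinates). Camera axes: x right, y up, looking along -z (the intrinsics and any distortion apply to the point x, -y, -z); pixel columns grow to the right and rows downward; lengths in m; the calibration is good to about 2 mm. A picture is of the moment at which its call begins: read the wrist's pose just before it. camera_params takes no time and is no camera call; for the wrist camera it gives the pose at the moment of the call.
- r.close_job(): hands the job in; it is judged then, once.
The state is a dict: "time": time; "joint_positions": joint angles; "joint_vel": joint speeds; "joint_torque": joint torques, N m; "ee_pos": TCP position; "eef_rot": TCP orientation; "ft_force": force on the tool from outside, world axes, zero at the start; "torque": the same for the moment, N m; "width": finger opening in m; "grip_force": force on a finger pad.
Only numpy, scipy, OpenCV 4.12 (cv2) and the standard library are available. Lean on these libraries where they do the work, as an engineer would, in place of code of your own. Each camera call takes 0.05 s, during which the arm holds its last target. There are 200 camera calls.

TASK

The rinsed plastic tub was left standing on its end on the dark drying mat to drip, its lid shut. Push it over so that it sits on its base on the mat with the lid uppermost, then push the lid up by its front tab and right over, until it rests open against its stop and the inside can dry. Only push: do not grip the tub or its lid, do not pick the tub up, and leave everything else on the ledge where it is.

Things in the scene. Friction and masses are not known exactly. Their poses are not given: they have to be found in the camera images.
- tub: Loose ivory plastic tub, teal hinged lid; 0.5 to 0.85 kg in all. Shut: a box 150 mm deep (own x), 180 wide (own y), 130 high (own z). Origin: centre of its base; own +z points out through the lid, own -x is the front (tab). At the start it stands on its end: own -y up, origin 90 mm above the mat, lid an upright face towards the robot, front to the right. Once tipped, own z is up.
- tub_mid (a point): Middle of the tub: 65 mm above the base on its own z axis. Pushed on the upper part of its upright lid, against own z, the standing tub turns about the lower edge of its base, passes its balance after about 36 degrees and drops onto its base by itself.
- tub_hinge (a point): Middle of the lid's hinge line, which runs along the tub's own y at its upper back edge: 75 mm along own +x from the tub's axis, 122 mm above the base. Moves with the tub.
- lid (a joint): Lid angle: 0 shut, grows as it opens, stop at 2.0 rad (115 degrees, leaning back past upright). Plate 150 x 177 x 8 mm, 90 g, on an easy hinge with no spring or catch: let go below about 85 degrees it falls shut, past about 95 it falls back on its stop. The tub is light: more than about 1.5 N on the lid at its stop rocks the tub.
- lid_tab (a point): Thumb tab at the middle of the lid's front edge; the point is mid-underside of the tab, 162 mm from the hinge line. The tab is 70 mm wide, 5 thick, stands out 22 mm from the lid's edge, free underneath; with the tub on its base and the lid shut its underside is 124 mm above the base. Moves with the lid; axes as the tub's when shut.
- mat: Dark grey silicone drying mat, fixed, 420 x 420 mm, 6 mm thick. Origin: centre of its underside, on the ledge.
- brush: Grout brush with black rubber handle and yellow bristles, bristles down on the mat along its left edge (the mat's own +y): 220 mm long (own y, laid along the edge), 28 mm wide, 45 mm high. Origin: middle of its underside. To be left alone.
- spray: Pink spray bottle with white trigger head, 80 mm across and 230 mm high, on the ledge to the left of the mat. Origin: centre of its foot. To be left alone.
- softener: Pale blue softener bottle, 80 mm across, 210 mm high, on the ledge to the left of the mat. Origin: centre of its foot. To be left alone.
- funnel: White plastic funnel standing on its mouth, 116 mm across, 120 mm high, on the ledge to the right of the mat. Origin: centre of its mouth. To be left alone.
- pegs: Light grey basket of clothes pegs, 130 x 170 mm, 85 mm high, on the ledge to the right of the mat, nearer the robot. Origin: centre of its underside. To be left alone.
- descaler: White jar with red cap, 72 mm across, 100 mm high, on the ledge to the left of the mat, nearer the robot. Origin: centre of its foot. To be left alone.
Things that resemble listed ones, but are neither listed nor needed, are in the scene too. Leave any red look-alike of the tub alone.

How it is judged:
By the outcome, as a careful person would: the job done as asked, in the order asked, and still so for the second after the job is handed in, with the robot touching nothing.
It also fails if it takes over 48 s, if anything falls off the work surface, if the arm or the gripper's body presses on something with over 40 N, if the wrist force passes 120 N, or if a joint passes its speed limit or range.

## Working session

There is one attempt and no reset: what is moved stays moved. The work goes in short steps, Python scripts to look and compute and a tool call to move; the robot and the scene stay as the last step left them, time stands still between calls to the robot, and variables do not carry over. Pictures are saved under pics/ and viewed, at most 10 in all, crops included, and the job is handed in when it is done.

Besides the shell and the picture viewer there is one more tool, called after ">>>" as name(argument=value, ...), one argument or row to a line, values as JSON. carry_out: Moves the arm, as the interface text tells. Its arguments: {"type":"object","properties":{"steps":{"type":"array","items":{"type":"array","items":{"type":"array","items":{"type":"number"}}}},"hand":{"type":"number"},"squeeze":{"type":"number"}},"required":["steps"]}

```bash
mkdir -p pics; ls
python3 - <<'E'
from bench import r
import cv2,numpy as np
np.set_printoptions(precision=4,suppress=True)
s=r.read_state(); print(s['time'],s['ee_pos'],s['eef_rot'],s['ft_force'],s['width'])
for n in('scene','top'):
    im=r.camera(n); p=r.camera_params(n); cv2.imwrite(f'pics/{n}0.png',im[:,:,::-1]); print(n,p)
E
```

```text
pics
0.0 [ 0.2597 -0.568   0.2217] [ 0.9771  0.2128 -0.0002 -0.0007] [-0.1454  0.2352  0.7193] 0.0869233988545695
scene {'fx': 454.788805760945, 'fy': 454.788805760945, 'cx': 277.5723467354333, 'cy': 210.16834034131102, 'view': array([[-0.0794,  0.9966, -0.0212,  0.0833],
       [-0.5704, -0.028 ,  0.8209,  0.1948],
       [ 0.8175,  0.0772,  0.5707, -1.8591],
       [ 0.    ,  0.    ,  0.    ,  1.    ]])}
top {'fx': 514.5853236037622, 'fy': 514.5853236037622, 'cx': 284.5677273516018, 'cy': 217.7042215265904, 'view': array([[ 0.0152, -0.9997,  0.0168, -0.062 ],
       [ 0.9906,  0.0174,  0.136 , -0.4988],
       [-0.1363,  0.0146,  0.9906, -1.8778],
       [ 0.    ,  0.    ,  0.    ,  1.    ]])}
```

View pics/scene0.png

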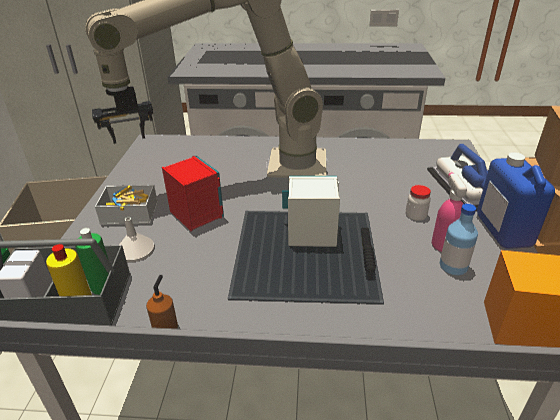

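View pics/top0.png

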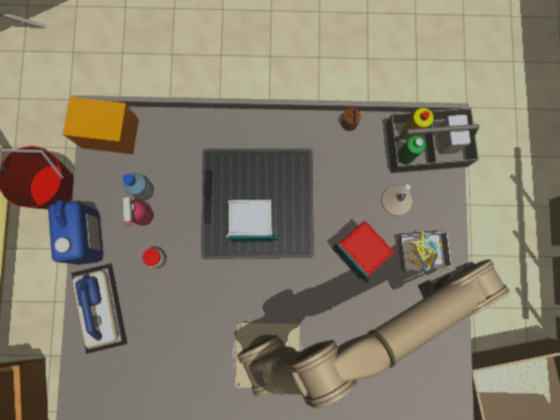

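The scene view (camera on the far side) shows the ivory tub on its end near the robot side of the mat at about (314,212), with its teal lid towards the robot. In the top view its upper end is at about (250,217), the brush at (208,196) and the red look-alike at (365,250). I'll enlarge the tub.

```bash
python3 - <<'E'
import cv2
im=cv2.imread('pics/top0.png')[140:265,195:325]
cv2.imwrite('pics/crop0.png',cv2.resize(im,None,fx=4.6,fy=4.6,interpolation=cv2.INTER_CUBIC))
E
cat > h.py <<'E'
from bench import r
import numpy as np,cv2
from scipy.spatial.transform import Rotation as R
np.set_printoptions(precision=4,suppress=True)
def ray(n,u,v,z):
    p=r.camera_params(n);V=np.array(p['view']);Rm=V[:3,:3];t=V[:3,3]
    d=Rm.T@np.array([(u-p['cx'])/p['fx'],-(v-p['cy'])/p['fy'],-1]);c=-Rm.T@t
    return c+d*(z-c[2])/d[2]
def proj(n,P):
    p=r.camera_params(n);V=np.array(p['view']);c=V[:3,:3]@np.array(P)+V[:3,3]
    return np.array([p['cx']-p['fx']*c[0]/c[2],p['cy']+p['fy']*c[1]/c[2]])
E
```

```text
(no output)
```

View pics/crop0.png

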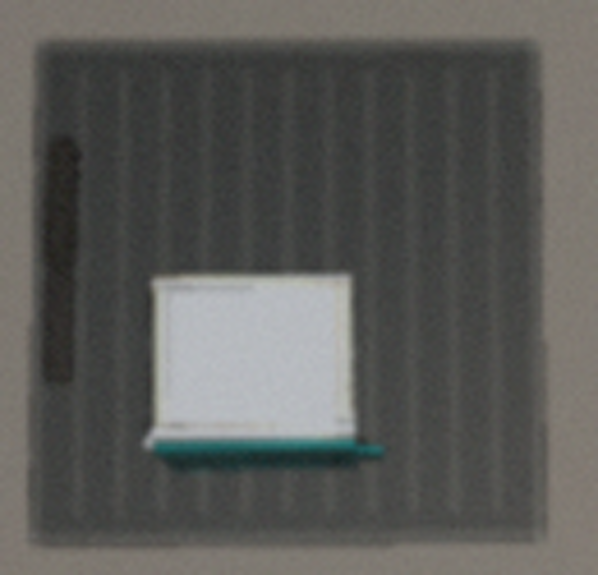

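The crop shows the upper end's corners at about (153,277), (350,274), (355,440) and (155,440). The teal lid edge lies below row 440, the tab sticks out right to (383,450), the mat corners are (37,42), (538,40), (545,543) and (30,543), and the brush runs from (60,137) to (60,382).

Run:
```python
from h import *
f=lambda a,b,z:ray('top',195+(a+.5)/4.6-.5,140+(b+.5)/4.6-.5,z)[:2]
for q in [(153,277),(350,274),(355,440),(155,440),(383,450),(153,448),(358,448)]: print(q,f(*q,.186))
print('mat')
for q in [(37,42),(538,40),(545,543),(30,543)]: print(q,f(*q,.006))
print('brush')
for q in [(48,137),(80,137),(42,382),(74,382)]: print(q,f(*q,.05))
s=r.read_state();print(R.from_quat(s['eef_rot']).as_matrix())
```

```text
(153, 277) [0.5374 0.1438]
(350, 274) [ 0.5423 -0.0029]
(355, 440) [ 0.4179 -0.009 ]
(155, 440) [0.4153 0.1387]
(383, 450) [ 0.4108 -0.0298]
(153, 448) [0.4094 0.1399]
(358, 448) [ 0.4119 -0.0113]
mat
(37, 42) [0.7649 0.2638]
(538, 40) [ 0.7749 -0.154 ]
(545, 543) [ 0.3549 -0.1631]
(30, 543) [0.3481 0.2541]
brush
(48, 137) [0.674  0.2454]
(80, 137) [0.6745 0.2195]
(42, 382) [0.4741 0.2429]
(74, 382) [0.4745 0.2174]
[[ 0.9095  0.4158 -0.0006]
 [ 0.4158 -0.9095  0.0012]
 [-0.     -0.0013 -1.    ]]
```

```bash
cat >> h.py <<'E'
def rel(p,Rt,start=None):
    """tool-frame row (cm, rad) from the current measured pose to world pose p,Rt"""
    s=r.read_state(); p0,R0=(s['ee_pos'],R.from_quat(s['eef_rot'])) if start is None else start
    return np.r_[R0.inv().apply(np.array(p)-p0)*100,(R0.inv()*Rt).as_rotvec()]
def down(yaw): # tool z down, tool y along world angle yaw (rad)
    y=np.array([np.cos(yaw),np.sin(yaw),0]);z=np.array([0,0,-1.]);return R.from_matrix(np.c_[np.cross(y,z),y,z])
E
python3 - <<'E'
from h import *
for n,u,v,z in [('redtop',365,222,.186),('redtop',393,247,.186),('redtop',365,275,.186),('redtop',338,248,.186),('funnel',397,203,.02),('pegs',425,253,.085),('desc',152,257,.1)]: print(n,ray('top',u,v,z))
D=down(np.radians(-88))
for p in [(.30,-.45,.34),(.355,.068,.34),(.365,.068,.166),(.385,.068,.166)]: print(p,rel(p,D))
E
```

```text
redtop [ 0.4689 -0.3272  0.186 ]
redtop [ 0.3847 -0.4223  0.186 ]
redtop [ 0.2884 -0.3261  0.186 ]
redtop [ 0.3782 -0.2347  0.186 ]
funnel [ 0.5652 -0.4775  0.02  ]
pegs [ 0.3734 -0.5606  0.085 ]
desc [0.3423 0.4137 0.1   ]
(0.3, -0.45, 0.34) [  8.5725  -9.0813 -11.8064  -0.0013   0.0003   0.3939]
(0.355, 0.068, 0.34) [ 35.1124 -53.9046 -11.7491  -0.0013   0.0003   0.3939]
(0.365, 0.068, 0.166) [ 36.0225 -53.4662   5.6503  -0.0013   0.0003   0.3939]
(0.385, 0.068, 0.166) [ 37.8414 -52.6346   5.6491  -0.0013   0.0003   0.3939]
```

>>> carry_out(
  steps=[
    [[0, 0, -4, 0, 0, 0.1], [1, -1, -8, 0, 0, 0.2], [3, -4, -11.8, 0, 0, 0.3], [6, -8, -11.8, 0, 0, 0.39], [8, -12, -11.8, 0, 0, 0.39], [10, -15.5, -11.8, 0, 0, 0.39], [12, -19, -11.8, 0, 0, 0.39], [14, -22.5, -11.8, 0, 0, 0.39], [16, -26, -11.8, 0, 0, 0.39], [18, -29, -11.8, 0, 0, 0.39], [20.5, -32.5, -11.8, 0, 0, 0.39], [23, -36, -11.8, 0, 0, 0.39], [25.5, -39.5, -11.8, 0, 0, 0.39], [28, -43, -11.8, 0, 0, 0.39], [30.5, -46.5, -11.8, 0, 0, 0.39], [33, -50.5, -11.8, 0, 0, 0.39], [35.1, -53.9, -11.8, 0, 0, 0.39], [35.1, -53.9, -11.8, 0, 0, 0.39]],
  ],
  hand=-1,
)

```text
time: 1.6
ee_pos: [0.3547, 0.0728, 0.3406]
eef_rot: [1.0, 0.022, 0.0, 0.0]
ft_force: [0.6, -1.5, -0.1]
width: 0.0872
grip_force: 0.0
```

Run:
```python
from h import *
s=r.read_state();print(s['time'],s['joint_positions'],s['ee_pos'],s['ft_force']);print(R.from_quat(s['eef_rot']).as_matrix())
D=down(np.radians(-88))
for p in [(.355,.068,.34),(.37,.068,.166),(.385,.068,.166)]: print(p,rel(p,D))
```

```text
1.6 [ 0.6868 -0.3595 -0.7417  1.8227 -0.2394  1.588  -1.5531] [0.3547 0.0728 0.3406] [ 0.593  -1.5384 -0.089 ]
[[ 0.999   0.0442  0.0007]
 [ 0.0442 -0.999  -0.0005]
 [ 0.0007  0.0006 -1.    ]]
(0.355, 0.068, 0.34) [ 0.0119  0.4831  0.0593  0.0006 -0.0007  0.0093]
(0.37, 0.068, 0.166) [ 1.4987  0.5393 17.4603  0.0006 -0.0007  0.0093]
(0.385, 0.068, 0.166) [ 2.9973  0.6056 17.4613  0.0006 -0.0007  0.0093]
```

>>> carry_out(
  steps=[
    [[0.3, 0.1, 3.5, 0, 0, 0], [0.6, 0.2, 7, 0, 0, 0], [0.9, 0.3, 10.5, 0, 0, 0], [1.2, 0.4, 14, 0, 0, 0], [1.5, 0.5, 17.4, 0, 0, 0], [1.5, 0.5, 17.4, 0, 0, 0], [1.5, 0.5, 17.4, 0, 0, 0]],
  ],
)

```text
time: 2.18
ee_pos: [0.3692, 0.0634, 0.1663]
eef_rot: [1.0, 0.02, -0.002, -0.0]
ft_force: [-0.7, -0.2, 0.8]
width: 0.0874
grip_force: 0.0
```

Run:
```python
from h import *
s=r.read_state();print(s['time'],s['joint_positions'],s['ee_pos'],s['ft_force']);print(R.from_quat(s['eef_rot']).as_matrix())
im=r.camera('top');cv2.imwrite('pics/t1.png',cv2.resize(im[140:280,180:340,::-1],None,fx=4,fy=4,interpolation=cv2.INTER_CUBIC))
```

```text
2.1833 [ 0.6996 -0.212  -0.8692  2.0955 -0.1752  1.1925 -1.6243] [0.3692 0.0634 0.1663] [-0.6929 -0.2424  0.7781]
[[ 0.9992  0.0391 -0.0032]
 [ 0.0391 -0.9992  0.0008]
 [-0.0031 -0.0009 -1.    ]]
```

View pics/t1.png

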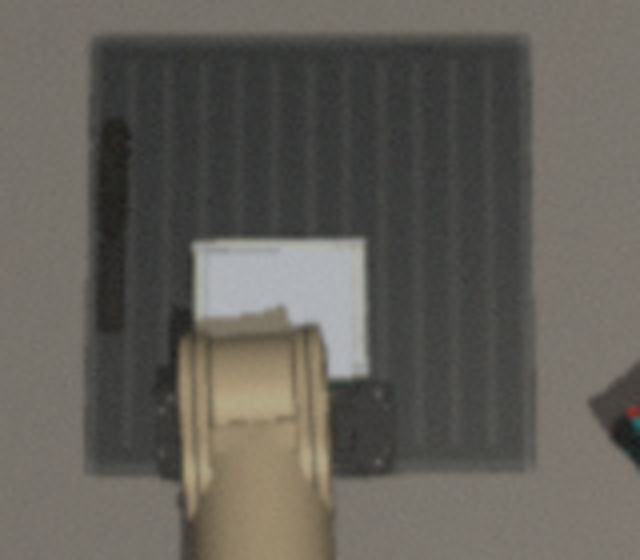

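The gripper stands behind the lid and the tub has not moved (far corners near (195,240) and (366,240)). I'll push slowly.

>>> carry_out(
  steps=[
    [[1, 0, 0, 0, 0, 0], [2, 0, 0, 0, 0, 0], [2.6, 0, 0, 0, 0, 0], [3, 0, 0, 0, 0, 0], [3.4, 0, 0, 0, 0, 0], [3.8, 0, 0, 0, 0, 0], [4.2, 0, 0, 0, 0, 0], [4.6, 0, 0, 0, 0, 0], [5, 0, 0, 0, 0, 0], [5.4, 0, 0, 0, 0, 0], [5.8, 0, 0, 0, 0, 0], [6.2, 0, 0, 0, 0, 0]],
  ],
)

```text
time: 3.23
ee_pos: [0.432, 0.0656, 0.1674]
eef_rot: [1.0, 0.019, -0.0, 0.0]
ft_force: [-5.4, -0.7, 6.0]
width: 0.0869
grip_force: 3.0
```

Run:
```python
from h import *
s=r.read_state();print(s['time'],s['ee_pos'],s['ft_force'])
im=r.camera('scene');cv2.imwrite('pics/s1.png',cv2.resize(im[150:310,220:400,::-1],None,fx=3.5,fy=3.5,interpolation=cv2.INTER_CUBIC))
```

```text
3.2333 [0.432  0.0656 0.1674] [-5.4043 -0.669   5.9998]
```

View pics/s1.png

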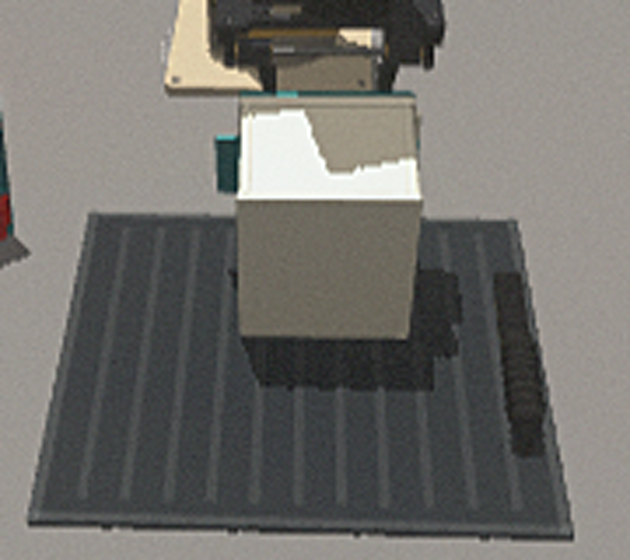

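The base's lower edge is still at about (289..337, 246) in full-image pixels, as it was at the start. So the tub is tipping about that edge and not sliding, and I'll continue.

>>> carry_out(
  steps=[
    [[0.4, 0, 0, 0, 0, 0], [0.8, 0, 0, 0, 0, 0], [1.2, 0, 0, 0, 0, 0], [1.6, 0, 0, 0, 0, 0], [2, 0, 0, 0, 0, 0], [2.4, 0, 0, 0, 0, 0], [2.8, 0, 0, 0, 0, 0], [3.2, 0, 0, 0, 0, 0], [3.6, 0, 0, 0, 0, 0], [4, 0, 0, 0, 0, 0], [4.4, 0, 0, 0, 0, 0], [4.8, 0, 0, 0, 0, 0], [5.2, 0, 0, 0, 0, 0], [5.2, 0, 0, 0, 0, 0], [5.2, 0, 0, 0, 0, 0]],
  ],
)

```text
time: 4.53
ee_pos: [0.4841, 0.0679, 0.1664]
eef_rot: [1.0, 0.02, -0.0, -0.0]
ft_force: [0.5, -0.5, 1.0]
width: 0.0871
grip_force: 0.0
```

Run:
```python
from h import *
s=r.read_state();print(s['time'],s['ee_pos'],s['ft_force'])
im=r.camera('scene');cv2.imwrite('pics/s2.png',cv2.resize(im[130:310,210:400,::-1],None,fx=3.3,fy=3.3,interpolation=cv2.INTER_CUBIC))
```

```text
4.5333 [0.4841 0.0679 0.1664] [ 0.5049 -0.4596  1.033 ]
```

View pics/s2.png

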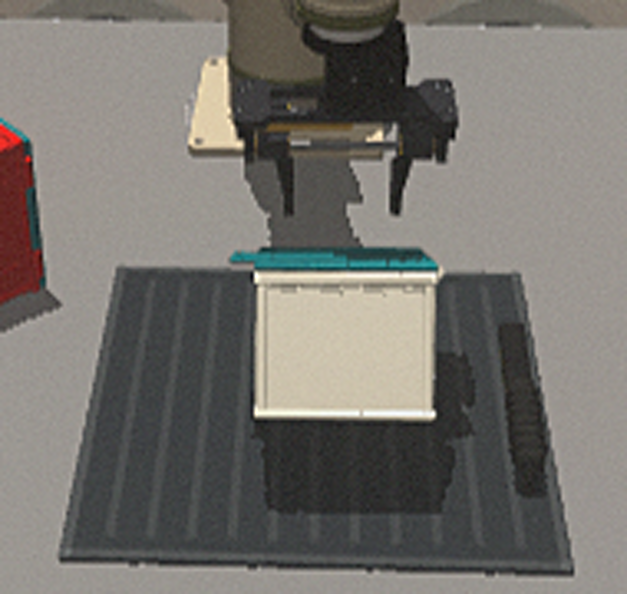

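The tub is past its balance and seems to be still falling: the end face is in view and the teal lid is a thin band at about (340,258) in the crop. I'll back the tool off and up, closing the fingers, then look again.

>>> carry_out(
  steps=[
    [[0, 0, -3, 0, 0, 0], [-1, 0, -6, 0, 0, 0], [-2, 0, -9, 0, 0, 0], [-2, 0, -12, 0, 0, 0], [-2, 0, -15, 0, 0, 0], [-2, 0, -16, 0, 0, 0], [-2, 0, -16, 0, 0, 0]],
  ],
  hand=1,
)

```text
time: 5.17
ee_pos: [0.465, 0.0673, 0.329]
eef_rot: [1.0, 0.019, 0.002, 0.0]
ft_force: [-0.0, 0.5, -0.3]
width: 0.0485
grip_force: 0.0
```

Run:
```python
from h import *
s=r.read_state();print(s['time'],s['ee_pos'],s['joint_positions'])
a=r.camera('scene')[130:310,210:400,::-1];b=r.camera('top')[130:280,180:340,::-1]
a=cv2.resize(a,(400,379),interpolation=cv2.INTER_CUBIC);b=cv2.resize(b,(400,375),interpolation=cv2.INTER_CUBIC);b=cv2.copyMakeBorder(b,0,4,0,0,0)
cv2.imwrite('pics/c3.png',np.hstack([a,b]))
```

```text
5.1667 [0.465  0.0673 0.329 ] [ 0.7156 -0.0168 -0.9271  1.6342 -0.0119  1.5134 -1.7428]
```

View pics/c3.png

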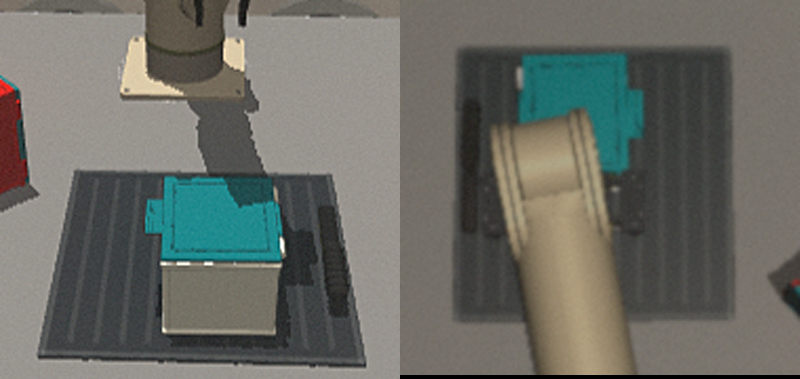

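The tub is on its base, lid up. In the top half of the composite the lid's far corners are (522,55) and (627,55), its near right corner is (628,171), and the tab spans rows 90–138 out to column 643.

Run:
```python
from h import *
f=lambda a,b,z:ray('top',180+(a-400+.5)/2.5-.5,130+(b+.5)/2.5-.5,z)
for q in [(522,55),(627,55),(628,171),(643,90),(643,138)]: print(q,f(*q,.136))
g=lambda a,b,z:ray('scene',210+(a+.5)*190/400-.5,130+(b+.5)*190/400-.5,z)
for q in [(163,262),(282,262),(163,178),(273,179)]: print('lid',q,g(*q,.136))
for q in [(147,199),(147,233)]: print('tab',q,g(*q,.133))
for q in [(163,333),(277,333)]: print('base',q,g(*q,.006))
```

```text
(522, 55) [0.7203 0.1517 0.136 ]
(627, 55) [0.7233 0.0017 0.136 ]
(628, 171) [ 0.5549 -0.0029  0.136 ]
(643, 90) [ 0.6725 -0.0221  0.136 ]
(643, 138) [ 0.6028 -0.0233  0.136 ]
lid (163, 262) [0.7371 0.0029 0.136 ]
lid (282, 262) [0.7291 0.1486 0.136 ]
lid (163, 178) [ 0.5587 -0.0082  0.136 ]
lid (273, 179) [0.5535 0.1432 0.136 ]
tab (147, 199) [ 0.6044 -0.027   0.133 ]
tab (147, 233) [ 0.6775 -0.0214  0.133 ]
base (163, 333) [0.7279 0.0012 0.006 ]
base (277, 333) [0.7192 0.1504 0.006 ]
```

>>> carry_out(
  steps=[
    [[2, 3, -2, 0, 0, 0], [4, 6, -3, 0.1, 0, 0], [6, 9, -3, 0.2, 0, 0], [8, 12, -3, 0.3, 0, 0], [10, 14, -3, 0.4, 0, 0], [12, 16, -3, 0.5, 0, 0], [14, 18, -3, 0.6, 0, 0], [16, 20, -3, 0.7, 0, 0], [17, 21, -2, 0.8, 0, 0], [17.5, 21.7, 0, 0.88, 0, 0], [17.5, 21.7, 2, 0.96, 0, 0], [17.5, 21.7, 4, 0.96, 0, 0], [17.5, 21.7, 6, 0.96, 0, 0], [17.5, 21.7, 8, 0.96, 0, 0], [17.5, 21.7, 8, 0.96, 0, 0], [17.5, 21.7, 8, 0.96, 0, 0]],
  ],
  hand=1,
)

```text
time: 6.6
ee_pos: [0.6471, -0.1423, 0.2464]
eef_rot: [0.887, 0.018, -0.01, -0.462]
ft_force: [0.2, 0.1, 1.4]
width: 0.0003
grip_force: 0.0
```

```bash
cat >> h.py <<'E'
def side(phi,yaw=np.radians(2)): # tool x along world X, z to +Y pitched phi below horizontal
    c,s=np.cos(phi),np.sin(phi);M=np.array([[1,0,0],[0,-s,-c],[0,c,-s]])  # rows: tool axes
    return R.from_euler('z',yaw)*R.from_matrix(M.T)
E
python3 - <<'E'
from h import *
s=r.read_state();print(s['time'],s['joint_positions'],s['ee_pos'],s['width']);print(R.from_quat(s['eef_rot']).as_matrix())
E
```

```text
6.6 [ 0.913   0.8976 -0.7833  1.0329 -0.3226  1.7155 -1.2727] [ 0.6471 -0.1423  0.2464] 0.00033321341622083515
[[ 0.9992  0.0222 -0.0333]
 [ 0.04   -0.5728  0.8187]
 [-0.0009 -0.8194 -0.5732]]
```

```bash
cat > path.py <<'E'
from h import *
s=r.read_state();st=(np.array(s['ee_pos']),R.from_quat(s['eef_rot']))
phi=np.radians(35);d=np.array([np.cos(phi),-np.sin(phi)]);n=np.array([np.sin(phi),np.cos(phi)]);H=np.array([.148,.128])
def tcp(th,re=.171,ins=.012):
    t=np.radians(th);u=np.array([-np.cos(t),np.sin(t)]);m=np.array([np.sin(t),np.cos(t)])
    E=H+re*u+.002*m
    C=E+ins*d if t<phi else H+(re-ins)*u+.002*m
    return C-.015*n
def row(c): return np.round(rel([.642,*c],st[1],st),1)[:3]
E
python3 - <<'E'
from path import *
print('pre',row(tcp(-6)-.05*d),tcp(-6)-.05*d); 
for th in list(range(-6,106,6)): print(th,row(tcp(th)),tcp(th))
E
```

```text
pre [-0.2  5.6 13.7] [-0.062   0.1216]
-6 [-0.   5.6 18.7] [-0.021   0.0929]
0 [-0.   4.2 17.7] [-0.0218  0.1108]
6 [-0.   2.7 16.7] [-0.0206  0.1287]
12 [-0.  1. 16.] [-0.0176  0.1463]
18 [ 0.  -0.6 15.4] [-0.0128  0.1636]
24 [ 0.  -2.4 14.9] [-0.0062  0.1802]
30 [ 0.1 -4.2 14.7] [0.0021 0.1961]
36 [ 0.1 -5.9 14.7] [0.0119 0.2108]
42 [ 0.1 -7.6 14.8] [0.0226 0.2236]
48 [ 0.2 -9.2 15.1] [0.0345 0.2352]
54 [  0.2 -10.8  15.6] [0.0476 0.2455]
60 [  0.3 -12.4  16.2] [0.0616 0.2544]
66 [  0.4 -13.8  17. ] [0.0766 0.2618]
72 [  0.4 -15.2  18. ] [0.0922 0.2675]
78 [  0.5 -16.4  19.1] [0.1083 0.2717]
84 [  0.6 -17.6  20.3] [0.1248 0.2741]
90 [  0.6 -18.6  21.6] [0.1414 0.2747]
96 [  0.7 -19.4  23. ] [0.158  0.2736]
102 [  0.7 -20.2  24.5] [0.1744 0.2708]
```

>>> carry_out(
  steps=[
    [[-0.1, 2, 3, 0, 0, 0], [-0.2, 4, 6, 0, 0, 0], [-0.2, 5.6, 9, 0, 0, 0], [-0.2, 5.6, 12, 0, 0, 0], [-0.2, 5.6, 14, 0, 0, 0], [-0.1, 5.6, 15.5, 0, 0, 0], [-0.1, 5.6, 17, 0, 0, 0], [0, 5.6, 18, 0, 0, 0], [0, 5.6, 18.6, 0, 0, 0], [0, 5.6, 18.6, 0, 0, 0], [0, 5.6, 18.6, 0, 0, 0]],
  ],
)

```text
time: 7.52
ee_pos: [0.6432, -0.0234, 0.0948]
eef_rot: [0.887, 0.017, -0.008, -0.461]
ft_force: [1.0, -0.5, -0.0]
width: 0.0003
grip_force: 0.0
```

Run:
```python
from h import *
s=r.read_state();print(s['time'],s['ee_pos'],s['ft_force'])
a=r.camera('scene')[130:310,210:400,::-1];b=r.camera('top')[130:280,190:350,::-1]
a=cv2.resize(a,(400,379),interpolation=cv2.INTER_CUBIC);b=cv2.resize(b,(400,375),interpolation=cv2.INTER_CUBIC);b=cv2.copyMakeBorder(b,0,4,0,0,0)
cv2.imwrite('pics/c4.png',np.hstack([a,b]))
```

```text
7.5167 [ 0.6432 -0.0234  0.0948] [ 0.9633 -0.5348 -0.0488]
```

View pics/c4.png

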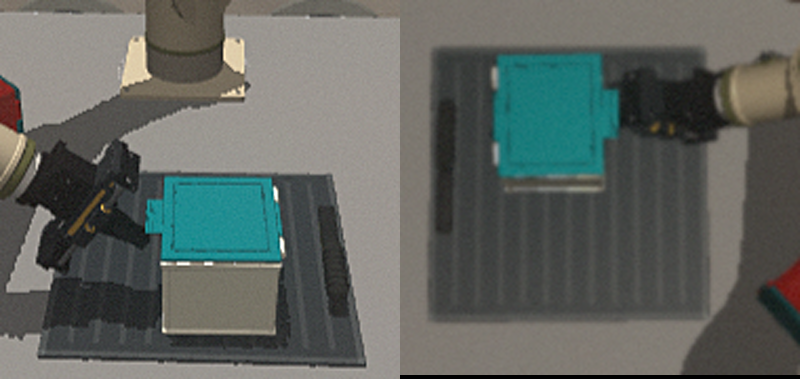

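The finger is under the tab (tab at about (155,215) in the left half, finger tip just below it) and the tub has not moved. I'll lift along the hinge arc.

>>> carry_out(
  steps=[
    [[0, -0.7, -0.5, 0, 0, 0], [0, -1.4, -0.9, 0, 0, 0], [0, -2.1, -1.4, 0, 0, 0], [0, -2.9, -1.9, 0, 0, 0], [0, -3.7, -2.3, 0, 0, 0], [0, -4.6, -2.6, 0, 0, 0], [0, -5.4, -2.9, 0, 0, 0], [0, -6.2, -3.2, 0, 0, 0], [0, -7.1, -3.5, 0, 0, 0], [0, -8, -3.7, 0, 0, 0], [0, -8.9, -3.8, 0, 0, 0], [0.1, -9.8, -3.9, 0, 0, 0], [0.1, -10.6, -3.9, 0, 0, 0], [0.1, -11.5, -3.9, 0, 0, 0], [0.1, -12.3, -3.9, 0, 0, 0], [0.1, -13.2, -3.8, 0, 0, 0], [0.1, -13.2, -3.8, 0, 0, 0]],
  ],
)

```text
time: 9.03
ee_pos: [0.6421, 0.0236, 0.2259]
eef_rot: [0.887, 0.018, -0.009, -0.462]
ft_force: [-0.0, -0.4, -0.5]
width: 0.0005
grip_force: 0.1
```

Run:
```python
from h import *
s=r.read_state();print(s['time'],s['ee_pos'],s['ft_force'],s['joint_positions'])
a=r.camera('scene')[130:310,210:400,::-1];b=r.camera('top')[130:280,190:350,::-1]
a=cv2.resize(a,(400,379),interpolation=cv2.INTER_CUBIC);b=cv2.resize(b,(400,375),interpolation=cv2.INTER_CUBIC);b=cv2.copyMakeBorder(b,0,4,0,0,0)
cv2.imwrite('pics/c5.png',np.hstack([a,b]))
```

```text
9.0333 [0.6421 0.0236 0.2259] [-0.0404 -0.3767 -0.5225] [ 0.8664  0.7755 -0.8661  1.3447 -0.386   1.4251 -1.321 ]
```

View pics/c5.png

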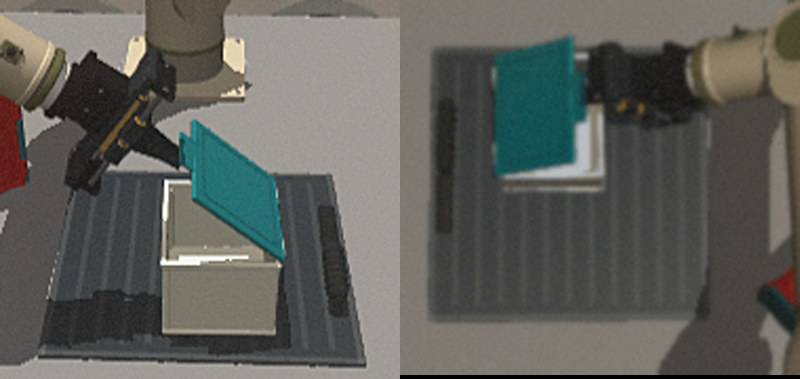

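The lid is about 42° open, resting on the finger, and the tub has not moved. I'll carry on over the top, slowing towards the end.

>>> carry_out(
  steps=[
    [[0, -0.8, 0.1, 0, 0, 0], [0.1, -1.6, 0.3, 0, 0, 0], [0.1, -2.4, 0.5, 0, 0, 0], [0.1, -3.2, 0.8, 0, 0, 0], [0.1, -4, 1.1, 0, 0, 0], [0.2, -4.8, 1.4, 0, 0, 0], [0.2, -5.5, 1.8, 0, 0, 0], [0.3, -6.2, 2.2, 0, 0, 0], [0.3, -6.9, 2.7, 0, 0, 0], [0.3, -7.6, 3.2, 0, 0, 0], [0.3, -8.2, 3.7, 0, 0, 0], [0.4, -8.8, 4.3, 0, 0, 0], [0.4, -9.4, 4.9, 0, 0, 0], [0.5, -10, 5.5, 0, 0, 0], [0.5, -10.3, 5.9, 0, 0, 0], [0.5, -10.7, 6.4, 0, 0, 0], [0.5, -11, 6.8, 0, 0, 0]],
  ],
)

```text
time: 10.55
ee_pos: [0.6423, 0.1412, 0.275]
eef_rot: [0.887, 0.017, -0.009, -0.462]
ft_force: [0.3, 0.3, -0.3]
width: 0.0005
grip_force: 0.0
```

>>> carry_out(
  steps=[
    [[0, -0.2, 0.3, 0, 0, 0], [0, -0.4, 0.7, 0, 0, 0], [0, -0.6, 1, 0, 0, 0], [0, -0.8, 1.4, 0, 0, 0], [0, -1, 1.7, 0, 0, 0], [0, -1.2, 2.1, 0, 0, 0], [0, -1.3, 2.4, 0, 0, 0], [0, -1.3, 2.4, 0, 0, 0], [0, -1.3, 2.4, 0, 0, 0], [0, -1.3, 2.4, 0, 0, 0]],
  ],
)

```text
time: 11.38
ee_pos: [0.6415, 0.1674, 0.2718]
eef_rot: [0.887, 0.017, -0.009, -0.462]
ft_force: [0.3, 0.4, 0.2]
width: 0.0003
grip_force: 0.0
```

Run:
```python
from h import *
s=r.read_state();print(s['time'],s['ee_pos'],s['ft_force'])
a=r.camera('scene')[110:310,200:400,::-1];b=r.camera('top')[130:280,190:350,::-1]
a=cv2.resize(a,(400,379),interpolation=cv2.INTER_CUBIC);b=cv2.resize(b,(400,375),interpolation=cv2.INTER_CUBIC);b=cv2.copyMakeBorder(b,0,4,0,0,0)
cv2.imwrite('pics/c6.png',np.hstack([a,b]))
```

```text
11.3833 [0.6415 0.1674 0.2718] [0.2622 0.3802 0.2305]
```

View pics/c6.png

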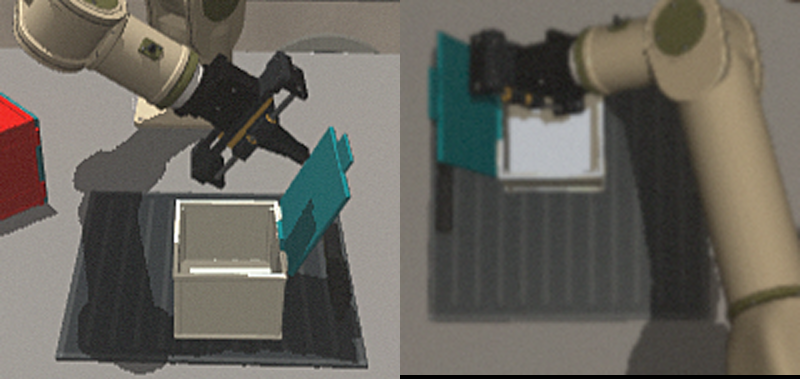

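The lid leans back on its stop, the tub sits on its base, and the brush is in place. I'll withdraw straight back along the fingers and check by numbers that nothing has shifted.

>>> carry_out(
  steps=[
    [[0, 0, -1, 0, 0, 0], [0, 0, -3, 0, 0, 0], [0, 0, -6, 0, 0, 0], [0, 0, -9, 0, 0, 0], [0, 0, -12, 0, 0, 0], [0, 0, -15, 0, 0, 0], [0, 0, -18, 0, 0, 0], [0, 0, -20, 0, 0, 0], [0, 0, -20, 0, 0, 0], [0, 0, -20, 0, 0, 0], [0, 0, -20, 0, 0, 0], [0, 0, -20, 0, 0, 0]],
  ],
)

```text
time: 12.48
ee_pos: [0.6472, 0.005, 0.3862]
eef_rot: [0.887, 0.018, -0.01, -0.462]
ft_force: [-0.9, 0.1, -0.1]
width: 0.0006
grip_force: 0.0
```

Run:
```python
from h import *
s=r.read_state();print(s['time'],s['ee_pos'],s['ft_force'])
def teal(im):
    m=(im[...,2].astype(int)-im[...,0]>35)&(im[...,1].astype(int)-im[...,0]>35);m[:,:210]=0;m[:,400:]=0;m[:110]=0;m[310:]=0
    n,l,st,c=cv2.connectedComponentsWithStats(m.astype(np.uint8));i=1+st[1:,4].argmax();return st[i],c[i]
print(teal(r.camera('scene')))
# expected lid outline at 2.0 rad in the scene view
u=np.array([-np.cos(2.),np.sin(2.)]);H=np.array([.148,.128])
for x in(.552,.728):
  for q in(0,.15): print(x,q,proj('scene',[x,*(H+q*u)]))
p=cv2.imread('pics/c6.png')[:379,:400,::-1];m=(p[...,2].astype(int)-p[...,0]>35)&(p[...,1].astype(int)-p[...,0]>35)&(np.arange(400)>100)
y,x=np.where(m);print('before',200+x.min()/2,200+x.max()/2,110+y.min()*200/379,110+y.max()*200/379)
a=r.camera('scene').astype(int);b=cv2.imread('pics/scene0.png')[...,::-1].astype(int)
D=abs(a-b).sum(2)
for n,(x0,y0,x1,y1) in dict(brush=(362,220,378,282),spray=(430,180,462,250),soft=(442,205,478,275),desc=(405,183,432,222),funnel=(116,215,156,260),pegs=(96,183,158,225),red=(162,155,225,228)).items(): print(n,np.median(D[y0:y1,x0:x1]),(D[y0:y1,x0:x1]>120).mean())
```

```text
12.4833 [0.6472 0.005  0.3862] [-0.9469  0.0952 -0.131 ]
(array([ 338,  177,   39,   78, 1516], dtype=int32), array([356.5567, 213.6458]))
0.552 0 [340.9102 216.7454]
0.552 0.15 [366.8759 176.781 ]
0.728 0 [343.2497 256.2566]
0.728 0.15 [372.7982 214.027 ]
before 338.0 376.0 176.49076517150394 254.5910290237467
brush 18.0 0.007056451612903226
spray 14.0 0.0
soft 13.0 0.0
desc 13.0 0.0
funnel 17.0 0.002777777777777778
pegs 15.0 0.07296466973886329
red 13.0 0.04892367906066536
```

```bash
python3 -c "
from bench import r
print(r.close_job())"
```

```text
the job is handed in; nothing more can be done
None
```

The tub now sits on its base on the mat with its lid open against the stop, done by pushing only. The camera check showed nothing else moved, and I handed the job in at about 12.6 s with the arm clear; no verdict came back.

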